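# Set a pendulum counterweight to its gauge mark

## Task

The chrome counterweight on the pendulum rod in the setting bench still sits short of its place. With a fingertip, roll the bench's knurled adjuster wheel until the gap has closed and the saddle's pointer stands within the dark gauge mark, then take the finger away. Move the saddle only by its wheel, and pick up or shift nothing else on the counter.

Things in the scene. Friction and masses are not known exactly. Their poses are not given: they have to be found in the camera images.
- bench: Pendulum setting bench, a grey cast bed fixed to the counter: 280 mm long (its y), 84 mm wide (its x), steel ways on top at height 40 mm, a rod rest 85 mm high at each end. A steel pendulum rod, 5 mm thick, lies fixed in the rests along y, axis 70 mm up. Origin: under the bed's middle at counter height; z up. Place varies by 10 to 19 cm, yaw up to 0.45 rad either way.
- wheel: Knurled steel adjuster wheel, 60 mm in diameter, 18 mm thick, standing on edge on the robot's side of the bed at bench x -72, y -85 mm; axle level, along bench x, 52 mm up. Origin at its centre; its frame turns with it. It sits between two grey bracket cheeks (34 mm over their outsides, tops at 66 mm), so its top 16 mm is free. It turns stiffly (about 1.5 N at the rim), stays where left.
- wheel_top (a point): The fixed point at the top of the wheel's rim (height 82 mm), where a fingertip can press from above; a press of 4 N or more grips the knurl. Axes as the bench. Rolling the wheel's top towards bench +y closes the gap: a pinion on the axle moves the saddle the same way, 10 mm per radian, 1 mm for every 3 mm of rim. Rolling it back opens the gap.
- saddle: Dark steel saddle, 80 x 44 mm, sliding along the bed (bench y), carrying in a fork the chrome counterweight (30 mm diameter, 28 mm long, on the rod, top at 85 mm). A rack bar runs back (-y) from it at bench x -56 to -42, top at 72 mm, 7 mm beside the wheel. Travel 62 mm, starting fully back at -y. Origin: bed's middle line, level with the pointer, counter height; axes as bench. Not to be touched.
- pointer (a point): Tip of the saddle's pointer, a steel blade 3 mm wide sticking out over the bed's far side (bench +x) at height 45 mm, just above the gauge tongue. Axes as the bench.
- gauge: Gauge block, brass, 22 x 30 x 28 mm, clamped to the far side (+x) of the bed, with a light metal tongue 24 mm wide and 72 mm long that runs towards -y under the pointer, top at 42 mm. Fixed, but in a different place each time. Origin: on the bed's middle line, level with the mark, at counter height; axes as the bench.
- mark (a point): Centre of the gauge mark, a black band 6 mm wide (along bench y) across the tongue's top, 14 to 32 mm on the +y side of the pointer at the start. Axes as the bench: the gap left to close is the way from the pointer to this point along bench y.
- counterweight: Loose spare counterweight, a chrome cylinder 30 mm in diameter, 32 mm high with a 12 mm neck, standing on the robot's side of the bench. Origin under its centre. To be left alone.
- turntable: Loose white ceramic turntable base, a disc 112 mm in diameter, 27 mm high at its hub. Origin under its centre. To be left alone.
- lock_box: Loose cast brass box with a cam lock, about 84 x 109 mm, 61 mm high, beyond the +y end of the bench. Origin under its centre. To be left alone.
- case_back: Loose mahogany case back, a panel 115 x 165 mm, 9 mm thick, lying flat beyond the -y end of the bench. Origin under its centre. To be left alone.

How it is judged:
By the outcome, as a careful person would: the job done as asked, in the order asked, and still so for the second after the job is handed in, with the robot touching nothing.
It also fails if it takes over 54 s, if anything falls off the work surface, if the arm or the gripper's body presses on something with over 40 N, if the wrist force passes 120 N, or if a joint passes its speed limit or range.

## Robot

A 6-joint arm with a two-finger parallel gripper is mounted at the origin on the work surface. World frame = base frame: x ahead of the robot, y to its left, z up, the work surface at z = 0. Lengths are in m, angles in rad, forces in N, time in s.
With the tool pointing down it reaches from about 0.4 to 0.825 m from the base axis. Payload 7 kg.
Tool frame: the origin (TCP) lies on the centre line of the jaws, within the pads' length; the fingertips stand 19 mm ahead of it and the grasp point (between the pads) is the TCP; z points along the fingers, y is the line along which they close (so a half turn about z gives the same grasp; the last joint's range is limited). The gripper opens to 88 mm and grips with 3 to 60 N. Pads are 19 mm wide; open, the fingers measure 130 mm over their backs; the gripper's body (78 mm by 193 mm) begins 47 mm behind the grasp point.
Start: joints at [1.587, 0.359, 0.012, 0, -1.224, -0.288], TCP at [0.181, 0.65, 0.224] pointing down, gripper open.
Joint ranges: [-3.07, 3.07], [-1.43, 2.12], [-1.02, 1.25], [-3.03, 1.67], [-3.05, -0], [-3.03, 3.03]. Speed limits (rad/s): [2.39, 2.39, 3.01, 3.14, 3.14, 3.14].

## Interface

Orientations are given as [roll, pitch, yaw] about the fixed x, y, z axes, in that order (R = Rz(yaw) Ry(pitch) Rx(roll)).
In Python, from station import arm, imaging, models gives the robot as it stands.
- The arm moves only by the tool play_rows, never from a script. Its arguments are lists of equal length, an entry for each row: "travel": the shift along the tool's x, y, z in units of 25 mm (1.0 is 25 mm), a list of three; "twist": the turn about the tool's z in units of 0.15 rad (1.0 is 0.15 rad). A call has 1 to 8 rows; each row shifts and turns the commanded pose from where the row before left it, along the tool's axes as they then stand; what a row does not reach is not made up. A row lasts 1/8 s, in which the tool goes at most 62.5 mm and 10.7 degrees, less where a joint would pass 70% of its speed; a pose out of reach is approached as far as the arm can. A call with a number of a shift or a turn outside -1 to 1 is refused whole. A call with a gripper value outside its range is refused whole. "fingers" is the opening, from 0 (shut) to 1 (fully open), set as the call begins (left out, the last holds). The fingers move at their own pace and stop on an object; "newtons" is the grip in N (left out, the last holds). Time passes only in rows, so rows that do not move let the fingers close. It gives the time, the measured TCP pose, the force, the opening and the grip force at its end, in the units of the state.
- arm.get_state(): the state, without advancing time (a new reading comes with each control period).
- imaging.grab_frame(name): name is "scene" or "top"; returns a dict with "pixels" (420x560x3 uint8, red, green, blue), "fx", "fy", "cx", "cy" (pixels), "R" (3x3) and "t" (3): a world point X has camera coordinates R X + t. Camera axes: x right, y down, z forward; pixel columns grow to the right and rows downward; lengths in m; the calibration is good to about 2 mm. A picture is of the moment at which its call begins. There is no depth.
- arm.job_done(): hands the job in; it is judged then, once.
Trained networks look in the newest picture that a camera, given by its name, has taken for a name from the list of things; names that differ only in an ending like _2 or _b are one class to them, and where a whole thing is asked for, a point or a joint stands for the part that bears it (a point fixed in the world has none). Each returns a list of dicts, best first, with "confidence" (0 to 1); they miss things now and then, are a little off and sometimes report something else, mostly with a low value. They report only what shows in the picture. A call takes as long as a camera call.
- models.boxes_of(name, camera): "extent" ([centre column, centre row, width, height] in pixels, round what is visible of it).
- models.silhouettes(name, camera): "pixels" (420x560 bool, what is visible of it) and "extent" ([centre column, centre row, width, height] in pixels, round what is visible of it).
The state is a dict: "t": time; "q": joint angles; "qd": joint speeds; "joint_efforts": joint torques, N m; "eef_pos": TCP position; "ee_rot": TCP orientation; "force": force on the tool from outside, world axes, zero at the start; "moment": the same for the moment, N m; "width": finger opening in m; "gripper_force": force on a finger pad.
Only numpy, scipy, OpenCV 4.12 (cv2) and the standard library are available. Lean on these libraries where they do the work, as an engineer would, in place of code of your own. Each camera call takes 0.05 s, during which the arm holds its last target. There are 200 camera calls.

## Working session

There is one attempt and no reset: what is moved stays moved. The work goes in short steps, Python scripts to look and compute and a tool call to move; the robot and the scene stay as the last step left them, time stands still between calls to the robot, and variables do not carry over. Pictures are saved under pics/ and viewed, at most 10 in all, crops included, and the job is handed in when it is done.

Besides the shell and the picture viewer there is one more tool, called after ">>>" by a JSON object that holds its "method" and its "body". play_rows: Moves the arm, as the interface text tells. Shifts and turns lie within -1 to 1; 1 stands for 25 mm of shift or 0.15 rad of turn. Its arguments: {"type":"object","properties":{"travel":{"type":"array","items":{"type":"array","items":{"type":"number"}}},"twist":{"type":"array","items":{"type":"number"}},"fingers":{"type":"number"},"newtons":{"type":"number"}},"required":["travel","twist"]}

```bash
mkdir -p pics; cat > h.py <<'E'
import numpy as np,cv2
from station import arm,imaging,models
def proj(f,X):
    c=np.atleast_2d(X)@np.array(f["R"]).T+f["t"]
    return np.c_[f["fx"]*c[:,0]/c[:,2]+f["cx"],f["fy"]*c[:,1]/c[:,2]+f["cy"]]
def unproj(f,uv,z):
    uv=np.atleast_2d(uv);R=np.array(f["R"]);C=-R.T@f["t"]
    d=np.c_[(uv[:,0]-f["cx"])/f["fx"],(uv[:,1]-f["cy"])/f["fy"],np.ones(len(uv))]@R
    return C+d*((z-C[2])/d[:,2])[:,None]
def save(f,n,crop=None,s=1):
    im=f["pixels"][:,:,::-1]
    if crop: im=im[crop[1]:crop[3],crop[0]:crop[2]]
    cv2.imwrite("pics/"+n,cv2.resize(im,None,fx=s,fy=s,interpolation=cv2.INTER_CUBIC))
E
python3 - <<'E'
from h import *
np.set_printoptions(precision=4,suppress=True)
for c in("scene","top"):
    f=imaging.grab_frame(c);save(f,c+"0.png");R=np.array(f["R"]);print(c,-R.T@f["t"],R,f["fx"])
    for n in("bench","wheel","saddle","pointer","gauge","mark","wheel_top"):
        try:
            for d in models.boxes_of(n,c)[:2]: print(n,np.round(d["extent"],1),round(d["confidence"],2))
        except Exception as e: print(n,e)
s=arm.get_state();print(s)
E
```

```text
scene [1.4115 0.2744 0.6049] [[-0.2597  0.9656  0.0129]
 [ 0.5069  0.1477 -0.8493]
 [-0.8219 -0.214  -0.5278]] 419.85071730286825
bench [264.5 226.6 127.6  57.3] 0.78
bench [225.4 220.4  53.3  26.6] 0.5
wheel [230.1 205.4  16.1  22.5] 0.57
saddle [227.2 221.9  52.3  28.4] 0.63
pointer [227.2 221.9  49.8  29.5] 0.71
gauge [255.9 245.1  41.8  15.1] 0.96
gauge [271.4 210.7   6.2  11.2] 0.38
mark [258.5 245.4  45.2  16.9] 0.74
mark [225.8 220.6  54.2  30.9] 0.19
wheel_top [259.9 223.6 120.4  57.3] 0.65
top [0.5126 0.061  0.8757] [[ 0.0191 -0.9996  0.0216]
 [-0.9867 -0.0223 -0.1609]
 [ 0.1613 -0.0183 -0.9867]] 390.5805881741364
bench [294.8 249.4 156.6  76.2] 0.9
bench [287.8 222.7  46.9  30.7] 0.68
wheel [335.9 271.   30.3  12.7] 0.8
saddle [334.3 246.4  78.   46.2] 0.8
pointer [334.2 243.8  78.3  57.6] 0.55
gauge [287.7 221.4  49.   28.7] 0.9
mark [289.  222.7  48.3  26.7] 0.88
wheel_top [297.7 250.4 149.6  69.5] 0.72
wheel_top [331.5 245.8  77.   48.4] 0.18
{'t': 0.8, 'q': array([ 1.5871,  0.3585,  0.0119, -0.    , -1.2241, -0.2881]), 'qd': array([-0.0016,  0.0012,  0.0017, -0.0006, -0.001 , -0.0009]), 'joint_efforts': array([  0.0002, -58.2289,  29.3268,   7.0016,   0.0124,  -0.    ]), 'eef_pos': array([0.1812, 0.6502, 0.2242]), 'ee_rot': array([-3.1415,  0.    , -0.2718]), 'force': array([ 0.0581,  0.9488, -0.3557]), 'moment': array([ 0.0139, -0.0629,  0.0134]), 'gripper_force': 0.0, 'width': 0.08755559785431093}
```

```bash
python3 - <<'E'
from h import *
f=imaging.grab_frame("top");save(f,"t1.png",(200,180,400,320),4)
f=imaging.grab_frame("scene");save(f,"s1.png",(180,170,350,290),4.6)
E
```

```text
(no output)
```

View pics/t1.png

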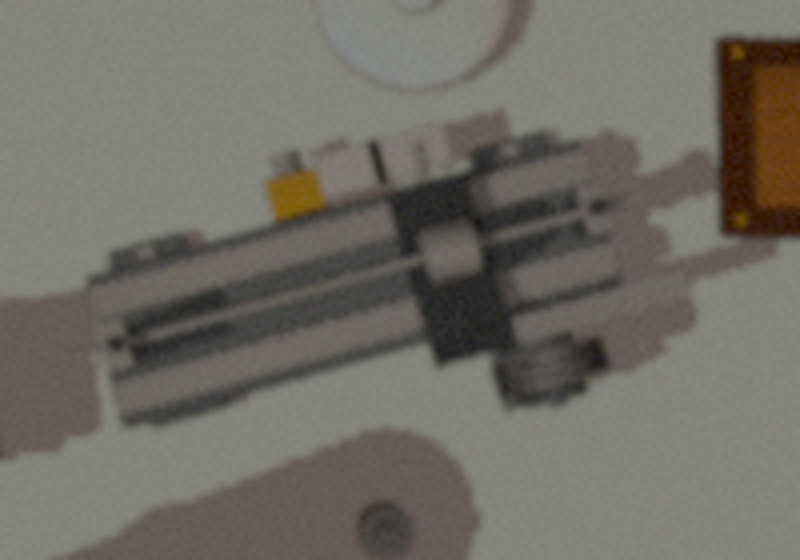

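View pics/s1.png

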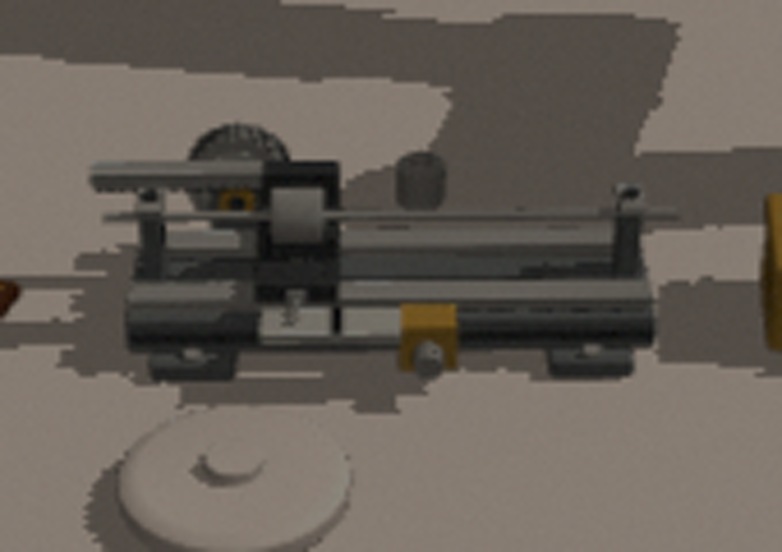

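The top crop shows the wheel at about px (337,272), the pointer near (307,219) and the black mark near (294,220). In the scene crop the wheel top is at about (232,197), the pointer at (244,237) and the mark at (253,240). Next I'll fit the bench pose to these.

```bash
cat >> h.py <<'E'
def b2w(p,P):
    P=np.atleast_2d(P);c,s=np.cos(p[2]),np.sin(p[2])
    return np.c_[p[0]+c*P[:,0]-s*P[:,1],p[1]+s*P[:,0]+c*P[:,1],P[:,2]]
E
cat > fit.py <<'E'
from h import *
from scipy.optimize import least_squares
np.set_printoptions(precision=4,suppress=True)
ft=imaging.grab_frame("top");fs=imaging.grab_frame("scene")
T=lambda u,v:(200+u/4,180+v/4)
S=lambda u,v:(180+u/4.6,170+v/4.6)
obs=[(ft,T(92,283),(.042,.14,.04)),(ft,T(120,408),(-.042,.14,.04)),(ft,T(585,148),(.042,-.14,.04)),(ft,T(620,278),(-.042,-.14,.04)),
 (ft,T(548,365),(-.072,-.085,.080)),(fs,S(240,125),(-.072,-.085,.082)),
 (fs,S(131,283),(.042,-.14,.04)),(fs,S(653,290),(.042,.14,.04))]
# unknown: pose, mark y, pointer y ; tongue mid-width at x~.054 roughly free
def res(q):
    r=[(proj(f,b2w(q[:3],np.array(P)))[0]-uv) for f,uv,P in obs]
    return np.ravel(r)
s=least_squares(res,[.6,.05,.2],loss="soft_l1");p=s.x
print(p,res(p).reshape(-1,2))
ip=lambda f,uv,z:b2w([0,0,-p[2]],unproj(f,uv,z)-[p[0],p[1],0])
print("mark",ip(ft,T(376,160),.042),ip(fs,S(336,320),.042))
print("pointer",ip(ft,T(427,155),.045),ip(fs,S(293,310),.045))
print("wheel in world",b2w(p,(-.072,-.085,.082)),unproj(ft,T(548,365),.08),unproj(fs,S(240,125),.082))
vis=[]
wire=[[(-.042,-.14,.04),(.042,-.14,.04),(.042,.14,.04),(-.042,.14,.04)],[(0,-.14,.07),(0,.14,.07)],
 [(-.072,-.085+.03*np.cos(a),.052+.03*np.sin(a)) for a in np.linspace(0,6.28,40)]]
for f,cr,k in((ft,(200,180,400,320),4),(fs,(180,170,350,290),4.6)):
    im=cv2.resize(f["pixels"][cr[1]:cr[3],cr[0]:cr[2],::-1],None,fx=k,fy=k)
    for w in wire: cv2.polylines(im,[np.int32((proj(f,b2w(p,w))-cr[:2])*k)],True,(0,255,0),1)
    vis.append(cv2.resize(im,(500,300 if k==4 else 300)))
cv2.imwrite("pics/fit.png",np.vstack(vis))
E
python3 fit.py
```

```text
[0.5659 0.0357 0.2925] [[-2.916  -1.5723]
 [-0.0849  5.8806]
 [-0.7867 -2.5166]
 [ 1.9629  2.3371]
 [ 2.5269  1.1009]
 [-0.1369 -0.0938]
 [-1.3258  4.049 ]
 [ 1.7514  1.8329]]
mark [[ 0.06   -0.0287  0.042 ]] [[ 0.0629 -0.0301  0.042 ]]
pointer [[ 0.0549 -0.0556  0.045 ]] [[ 0.058  -0.0522  0.045 ]]
wheel in world [[ 0.5214 -0.0664  0.082 ]] [[ 0.5235 -0.0613  0.08  ]] [[ 0.5218 -0.0659  0.082 ]]
```

View pics/fit.png

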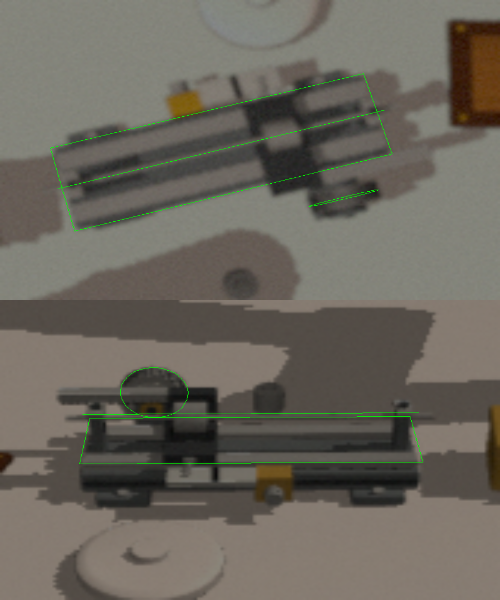

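The overlay shows the wheel fitting well in the scene view, but the bed corners are poor. I'll refit with the rod, the rests and the wheel.

```bash
python3 - <<'E'
s=open('fit.py').read()
a=s.index("obs=[");b=s.index("# unknown")
s=s[:a]+'''obs=[(ft,T(547,366),(-.072,-.085,.060)),(fs,S(240,125),(-.072,-.085,.082))]
rod=[(ft,T(150,328)),(ft,T(300,293)),(ft,T(400,264)),(ft,T(510,235)),(ft,T(570,218)),(fs,S(200,216)),(fs,S(400,214)),(fs,S(560,213))]
rest=[(ft,T(118,340),1,.08),(ft,T(597,209),-1,.08),(fs,S(150,192),-1,.085),(fs,S(628,188),1,.085)]
'''+s[b:]
s=s.replace("    return np.ravel(r)",'''    for f,uv in rod:
        A,B=proj(f,b2w(q[:3],[(0,-.14,.07),(0,.14,.07)]));d=(B-A)/np.linalg.norm(B-A);e=np.array(uv)-A
        r.append([d[0]*e[1]-d[1]*e[0],0])
    for f,uv,sg,z in rest: r.append((proj(f,b2w(q[:3],(0,sg*q[3],z)))[0]-uv))
    return np.ravel(r)''').replace("[.6,.05,.2]","[.57,.04,.28,.13]").replace("fit.png","fit2.png")
open('fit.py','w').write(s)
E
python3 fit.py
```

```text
[0.568  0.0351 0.2824 0.1263] [[ 1.2961  0.3707]
 [-0.3366  0.1055]
 [ 0.5021  0.    ]
 [-0.7865  0.    ]
 [-0.2775  0.    ]
 [-0.4178  0.    ]
 [-0.2089  0.    ]
 [ 1.1161  0.    ]
 [ 0.6462  0.    ]
 [ 0.4007  0.    ]
 [-0.2978 -0.5431]
 [-0.3015  0.0109]
 [ 0.2165 -1.1996]
 [ 0.3844 -0.2152]]
mark [[ 0.0584 -0.0269  0.042 ]] [[ 0.0613 -0.0283  0.042 ]]
pointer [[ 0.0535 -0.0539  0.045 ]] [[ 0.0566 -0.0504  0.045 ]]
wheel in world [[ 0.5226 -0.0666  0.082 ]] [[ 0.5235 -0.0613  0.08  ]] [[ 0.5218 -0.0659  0.082 ]]
```

View pics/fit2.png

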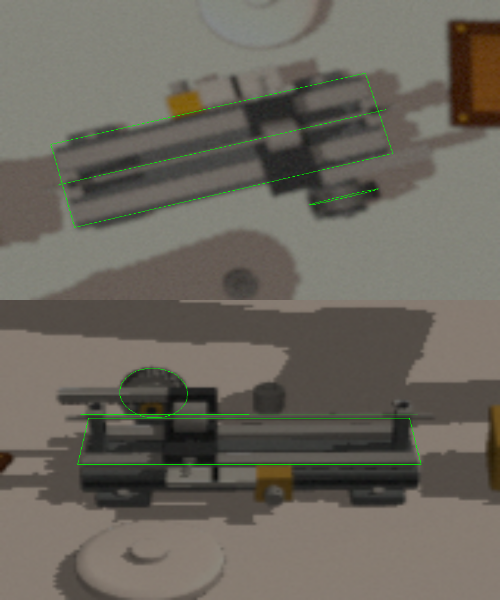

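The fit is good: bench yaw is about 0.28, the wheel top is near (0.5225,-0.066), and the gap is roughly 22–27 mm. Next I shut the fingers and align the tool with the bench.

>>> {"method": "play_rows", "body": {"travel": [[0, 0, 0], [0, 0, 0], [0, 0, 0], [0, 0, 0]], "twist": [-0.92, -0.92, -0.92, -0.93], "fingers": 0, "newtons": 20}}

```text
t: 1.6
eef_pos: [0.1812, 0.6502, 0.2242]
ee_rot: [3.142, -0.0, 0.286]
force: [-0.1, 0.4, -0.2]
width: 0.0534
gripper_force: 0.0
```

```bash
cat > go.py <<'E'
import sys
from h import *
s=arm.get_state();p=[.568,.0351,.2824]
tgt=b2w(p,[[-.072,-.085+float(sys.argv[1]),float(sys.argv[2])+.019]])[0]
w=s["eef_pos"];y=s["ee_rot"][2];d=tgt-w
print("t",s["t"],"rot",s["ee_rot"],"w",s["width"],"q",np.round(s["q"],2))
print("units x,y,z:",np.round(np.array([np.cos(y)*d[0]+np.sin(y)*d[1],np.sin(y)*d[0]-np.cos(y)*d[1],-d[2]])/.025,2),"F",s["force"])
E
python3 go.py -.017 .11
```

```text
t 1.6 rot [ 3.14157567e+00 -1.67941761e-05  2.86265354e-01] w 0.053390418862311294 q [ 1.59  0.36  0.01  0.   -1.22  0.27]
units x,y,z: [ 5.   32.04  3.81] F [-0.06791687  0.35084681 -0.16693407]
```

>>> {"method": "play_rows", "body": {"travel": [[0.16, 1, 0], [0.16, 1, 0], [0.16, 1, 0], [0.16, 1, 0], [0.16, 1, 0], [0.16, 1, 0], [0.16, 1, 0], [0.16, 1, 0]], "twist": [0, 0, 0, 0, 0, 0, 0, 0]}}

```text
t: 2.6
eef_pos: [0.2682, 0.4655, 0.2242]
ee_rot: [-3.141, -0.0, 0.282]
force: [0.6, -0.7, 0.8]
width: 0.0006
gripper_force: 0.0
```

>>> {"method": "play_rows", "body": {"travel": [[0.16, 1, 0], [0.16, 1, 0], [0.16, 1, 0], [0.16, 1, 0], [0.16, 1, 0], [0.16, 1, 0], [0.16, 1, 0], [0.16, 1, 0]], "twist": [0, 0, 0, 0, 0, 0, 0, 0]}}

```text
t: 3.6
eef_pos: [0.3544, 0.2822, 0.2242]
ee_rot: [-3.142, -0.0, 0.282]
force: [0.3, 0.7, -0.3]
width: 0.0004
gripper_force: 0.0
```

>>> {"method": "play_rows", "body": {"travel": [[0.16, 1, 0], [0.16, 1, 0], [0.16, 1, 0], [0.16, 1, 0], [0.16, 1, 0], [0.16, 1, 0], [0.16, 1, 0], [0.16, 1, 0]], "twist": [0, 0, 0, 0, 0, 0, 0, 0]}}

```text
t: 4.6
eef_pos: [0.4404, 0.0989, 0.2242]
ee_rot: [-3.142, -0.0, 0.282]
force: [0.4, 0.2, -0.3]
width: 0.0006
gripper_force: 0.0
```

>>> {"method": "play_rows", "body": {"travel": [[0.16, 1, 0], [0.16, 1, 0], [0.16, 1, 0], [0.16, 1, 0], [0.16, 1, 0], [0.16, 1, 0], [0.16, 0.8, 0], [0, 0.2, 0]], "twist": [0, 0, 0, 0, 0, 0, 0, 0]}}

```text
t: 5.6
eef_pos: [0.5157, -0.0614, 0.2239]
ee_rot: [3.142, 0.001, 0.28]
force: [-0.3, -0.6, -0.9]
width: 0.0004
gripper_force: 0.0
```

```bash
python3 go.py -.017 .10
```

```text
t 5.6 rot [3.14151971e+00 5.80655822e-04 2.80065568e-01] w 0.0003756269377746393 q [ 0.26  0.1  -0.33  0.   -1.14  1.59]
units x,y,z: [0.21 0.96 4.2 ] F [-0.30332479 -0.6331911  -0.85231283]
```

>>> {"method": "play_rows", "body": {"travel": [[0, 0, 0], [0, 0, 0], [0, 0, 1], [0, 0, 1], [0, 0, 1], [0, 0, 0.5], [0, 0, 0], [0, 0, 0]], "twist": [0, 0, 0, 0, 0, 0, 0, 0]}}

```text
t: 6.6
eef_pos: [0.5165, -0.0596, 0.1376]
ee_rot: [3.141, -0.001, 0.282]
force: [-0.1, 0.6, 0.8]
width: 0.0006
gripper_force: 0.0
```

```bash
python3 go.py -.017 .082; python3 - <<'E'
from h import *
f=imaging.grab_frame("top");a=f["pixels"][210:310,270:390,::-1]
g=imaging.grab_frame("scene");b=g["pixels"][170:270,180:300,::-1]
cv2.imwrite("pics/a1.png",np.hstack([cv2.resize(a,(400,333)),cv2.resize(b,(400,333))]))
E
```

```text
t 6.6 rot [ 3.14125425e+00 -1.43253898e-03  2.82222219e-01] w 0.0005589271056118437 q [ 0.26  0.18 -0.45  0.   -0.94  1.59]
units x,y,z: [0.15 1.02 1.47] F [-0.09716105  0.55334436  0.7945366 ]
```

View pics/a1.png

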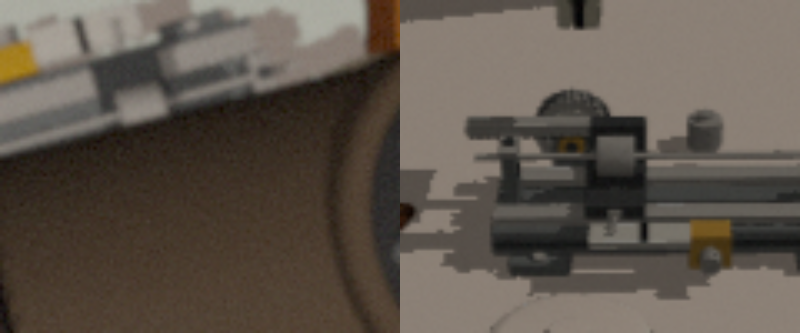

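The scene half shows the shut fingertip at about px (233.4,178) above the wheel top (232,197). The pointer and mark are visible. I'll check the tip's offset in pixels before pressing.

```bash
python3 - <<'E'
from h import *
f=imaging.grab_frame("scene");s=arm.get_state();p=s["eef_pos"];q=[p[0],p[1],s["ee_rot"][2]]
print(proj(f,b2w(q,[(0,0,p[2]-.019),(.0095,.021,p[2]-.019),(.0095,-.021,p[2]-.019)])))
a=f["pixels"][160:185,215:255].astype(int).sum(2);print(a[10:21:2])
E
```

```text
[[234.70101977 183.86369279]
 [242.84449382 185.60962425]
 [226.11332374 185.56358358]]
[[236 241 239 234 237 236 238 236 241 238 238 219 198 192 194 147  91  44
   11  19 107 183 196 199 236 302 371 384 381 382 385 386 384 385 379 384
  386 379 385 385]
 [253 257 257 254 255 362 281 362 379 382 386 344 226 192 195 192 146  66
   22   9 184 192 191 200 183 297 370 385 384 386 382 382 383 383 382 380
  381 382 391 388]
 [382 378 387 384 386 381 385 385 383 383 385 344 234 196 196 189 170  59
    6  23 177 198 190 196 178 297 372 383 388 385 382 382 385 383 385 385
  382 382 380 382]
 [381 383 382 383 385 386 386 386 386 386 380 381 249 198 190 202 185  86
   26  30 176 194 197 194 199 355 382 383 381 383 381 385 385 383 387 386
  384 380 384 386]
 [381 383 383 385 382 379 382 381 384 384 384 384 344 277 265 261 361 208
  156 136 228 268 269 279 316 372 379 382 384 385 381 385 382 384 383 384
  384 386 388 382]
 [385 384 381 385 381 387 384 384 387 382 380 380 382 385 383 385 381 382
  384 380 383 382 384 389 380 383 379 381 386 383 385 384 380 382 383 382
  385 381 381 386]]
```

>>> {"method": "play_rows", "body": {"travel": [[0.15, 0.68, 0], [0, 0, 0.5], [0, 0, 0.5], [0, 0, 0.24], [0, 0, 0], [0, 0, 0]], "twist": [0, 0, 0, 0, 0, 0]}}

```text
t: 7.5
eef_pos: [0.5243, -0.075, 0.1059]
ee_rot: [3.141, -0.0, 0.282]
force: [-0.1, -0.1, 0.1]
width: 0.0006
gripper_force: 0.0
```

>>> {"method": "play_rows", "body": {"travel": [[0, 0, 0.08], [0, 0, 0.08], [0, 0, 0]], "twist": [0, 0, 0]}}

```text
t: 7.88
eef_pos: [0.524, -0.0751, 0.1016]
ee_rot: [-3.142, 0.0, 0.282]
force: [0.3, 1.0, -0.4]
width: 0.0002
gripper_force: 0.0
```

>>> {"method": "play_rows", "body": {"travel": [[0, 0, 0.04], [0, 0, 0.04], [0, 0, 0]], "twist": [0, 0, 0]}}

```text
t: 8.25
eef_pos: [0.5241, -0.0751, 0.0996]
ee_rot: [-3.142, 0.0, 0.282]
force: [-0.0, 0.2, 1.0]
width: 0.0002
gripper_force: 0.0
```

```bash
python3 go.py 0 .082; python3 - <<'E'
from h import *
g=imaging.grab_frame("scene");b=g["pixels"][160:250,180:300,::-1]
cv2.imwrite("pics/a2.png",cv2.resize(b,(800,600)))
E
```

```text
t 8.25 rot [-3.14156445e+00  1.40308982e-04  2.81691021e-01] w 0.00020039848465521474 q [ 0.23  0.24 -0.47 -0.   -0.86  1.62]
units x,y,z: [ 0.04 -0.34 -0.06] F [-0.01631002  0.22224973  0.987173  ]
```

View pics/a2.png

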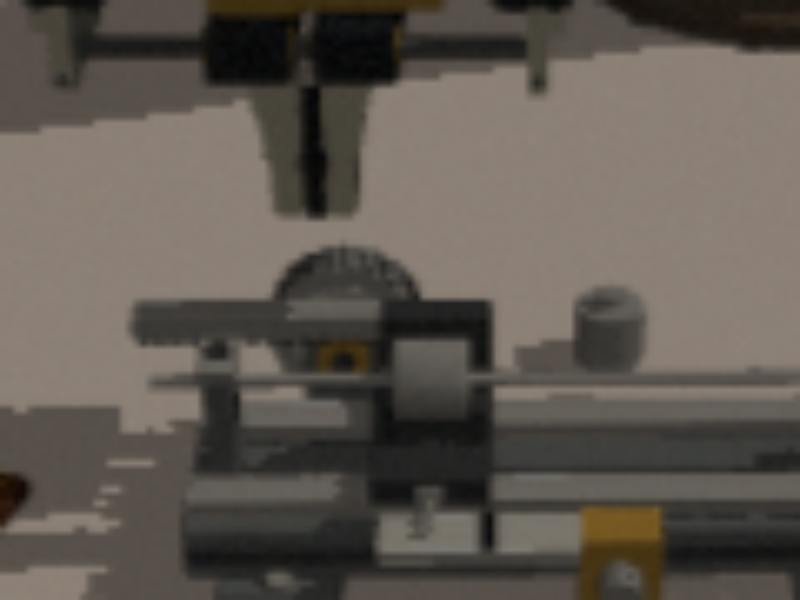

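The fingertip (crop row 215) still stands clear of the wheel top (row 248), about 11 mm to its -y side. I'll go on down until it touches.

>>> {"method": "play_rows", "body": {"travel": [[0, 0, 0.08], [0, 0, 0.08], [0, 0, 0]], "twist": [0, 0, 0]}}

```text
t: 8.68
eef_pos: [0.5239, -0.0751, 0.0954]
ee_rot: [-3.142, 0.0, 0.282]
force: [-0.8, -0.6, -0.1]
width: 0.0007
gripper_force: 0.0
```

>>> {"method": "play_rows", "body": {"travel": [[0, 0, 0.08], [0, 0, 0.08], [0, 0, 0]], "twist": [0, 0, 0]}}

```text
t: 9.05
eef_pos: [0.524, -0.0751, 0.0915]
ee_rot: [-3.142, 0.0, 0.282]
force: [-0.4, -0.3, 0.4]
width: 0.0005
gripper_force: 0.0
```

>>> {"method": "play_rows", "body": {"travel": [[0, 0, 0.08], [0, 0, 0.08], [0, 0, 0]], "twist": [0, 0, 0]}}

```text
t: 9.43
eef_pos: [0.524, -0.0751, 0.0874]
ee_rot: [-3.142, 0.0, 0.282]
force: [-0.3, 0.5, 0.2]
width: 0.0007
gripper_force: 0.0
```

```bash
python3 - <<'E'
from h import *
s=arm.get_state();print(s["eef_pos"],s["force"])
g=imaging.grab_frame("scene");b=g["pixels"][160:250,180:300,::-1]
cv2.imwrite("pics/a3.png",cv2.resize(b,(800,600)))
E
```

```text
[ 0.52397665 -0.07510296  0.08744296] [-0.31077272  0.47676557  0.24085755]
```

View pics/a3.png

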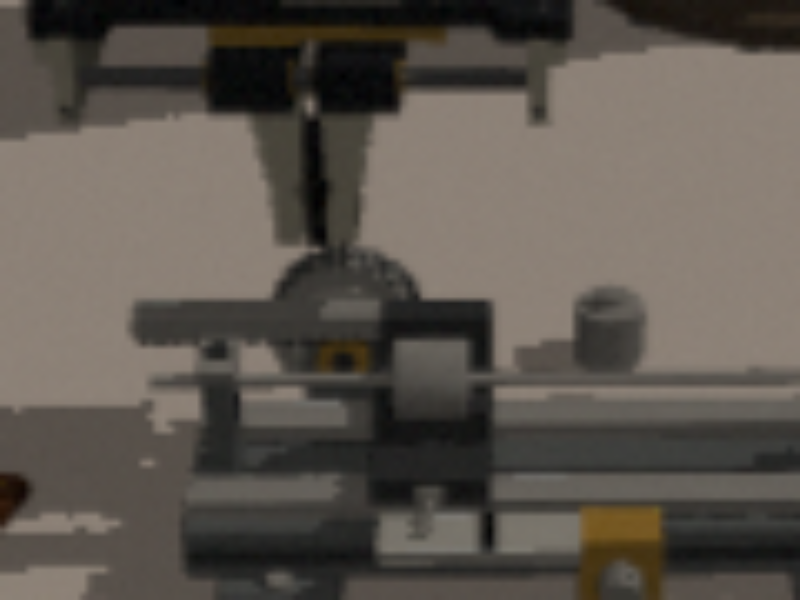

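The tip (row 245) is now level with the wheel's top edge, so the tip stands at about TCP height. I'll take small steps to contact.

>>> {"method": "play_rows", "body": {"travel": [[0, 0, 0.06], [0, 0, 0.04], [0, 0, 0]], "twist": [0, 0, 0]}}

```text
t: 9.85
eef_pos: [0.5241, -0.0751, 0.0851]
ee_rot: [-3.142, 0.0, 0.282]
force: [-0.2, 0.3, -0.6]
width: 0.0003
gripper_force: 0.0
```

>>> {"method": "play_rows", "body": {"travel": [[0, 0, 0.04], [0, 0, 0.02], [0, 0, 0]], "twist": [0, 0, 0]}}

```text
t: 10.22
eef_pos: [0.5241, -0.0751, 0.0836]
ee_rot: [3.142, 0.0, 0.282]
force: [0.7, -0.6, 0.5]
width: 0.0007
gripper_force: 0.0
```

>>> {"method": "play_rows", "body": {"travel": [[0, 0, 0.04], [0, 0, 0.04], [0, 0, 0]], "twist": [0, 0, 0]}}

```text
t: 10.6
eef_pos: [0.524, -0.0751, 0.0816]
ee_rot: [-3.142, 0.0, 0.282]
force: [0.0, 0.5, -0.2]
width: 0.0005
gripper_force: 0.0
```

```bash
python3 - <<'E'
from h import *
s=arm.get_state();p=s["eef_pos"];print(p,s["force"])
g=imaging.grab_frame("scene");b=g["pixels"][180:215,205:255,::-1]
q=[p[0],p[1],s["ee_rot"][2]]
for z in(-.019,0): print(proj(g,b2w(q,[(0,0,p[2]+z)])))
cv2.imwrite("pics/a4.png",cv2.resize(b,(800,560),interpolation=cv2.INTER_CUBIC))
E
```

```text
[ 0.52402418 -0.07509531  0.08155485] [ 0.04443546  0.53945517 -0.18823138]
[[228.83388236 203.65815667]]
[[228.52206877 197.24170405]]
```

View pics/a4.png

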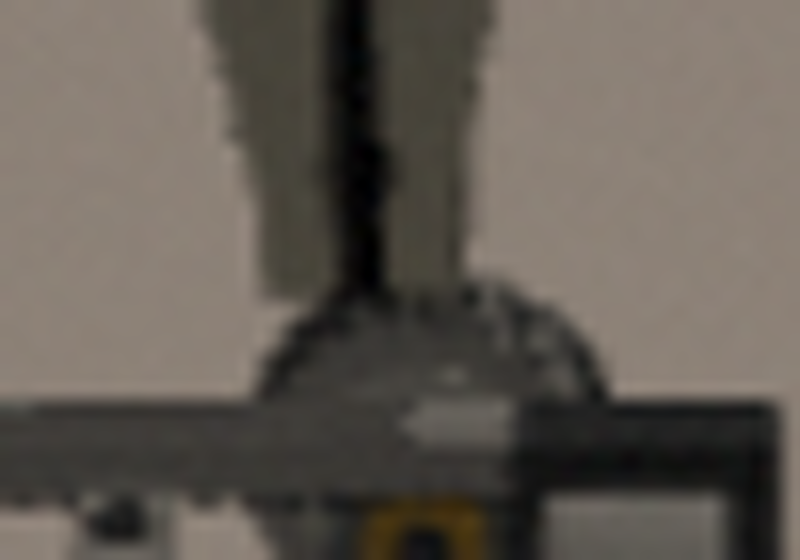

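The left finger's bottom is at crop row 298 and the wheel's arc top at row 280. The tip stands right at the wheel top but hasn't loaded it yet, so I'll keep creeping down.

>>> {"method": "play_rows", "body": {"travel": [[0, 0, 0.04], [0, 0, 0.02], [0, 0, 0]], "twist": [0, 0, 0]}}

```text
t: 11.02
eef_pos: [0.5241, -0.0751, 0.0801]
ee_rot: [-3.142, 0.0, 0.282]
force: [0.1, -0.3, 0.4]
width: 0.0004
gripper_force: 0.0
```

>>> {"method": "play_rows", "body": {"travel": [[0, 0, 0.04], [0, 0, 0.02], [0, 0, 0]], "twist": [0, 0, 0]}}

```text
t: 11.4
eef_pos: [0.5243, -0.0751, 0.0792]
ee_rot: [3.141, -0.0, 0.282]
force: [-1.8, 0.5, 6.2]
width: 0.0005
gripper_force: 2.9
```

Contact at 6 N. I'll press a little more and roll 10 mm towards bench +y (tool -y) as a trial.

>>> {"method": "play_rows", "body": {"travel": [[0, 0, 0.02], [0, -0.1, 0], [0, -0.1, 0], [0, -0.1, 0], [0, -0.1, 0], [0, 0, 0]], "twist": [0, 0, 0, 0, 0, 0]}}

```text
t: 12.15
eef_pos: [0.5217, -0.0659, 0.0797]
ee_rot: [3.14, -0.001, 0.283]
force: [-4.2, -1.8, 15.1]
width: 0.0002
gripper_force: 7.2
```

```bash
cat > m.py <<'E'
from h import *
np.set_printoptions(linewidth=200)
# profile along the tongue (bench y) sampled in top & scene just above tongue, strips at several x
p=[.568,.0351,.2824]
for c in("top","scene"):
    acc=0
    for k in range(3):
        f=imaging.grab_frame(c);acc=acc+f["pixels"].astype(np.float32).sum(2)/3
    ys=np.arange(-.070,-.010,.002)
    print(c)
    for x in(.05,.054,.058,.062,.066):
        uv=proj(f,b2w(p,np.c_[np.full(len(ys),x),ys,np.full(len(ys),.042)])).astype(np.float32)
        print(x,cv2.remap(acc,uv[None,:,0].copy(),uv[None,:,1].copy(),cv2.INTER_LINEAR)[0].astype(int))
E
python3 m.py
```

```text
top
0.05 [373 378 397 418 429 434 436 444 433 406 370 360 377 398 421 438 441 442 436 400 320 236 237 335 412 443 449 452 449 450]
0.054 [362 371 401 435 446 448 451 450 439 412 381 366 392 417 436 450 453 452 446 418 338 223 221 327 412 449 458 460 457 461]
0.058 [364 378 403 434 448 451 449 451 444 415 377 362 380 410 436 453 456 457 446 417 343 250 235 322 413 451 462 459 459 461]
0.062 [357 367 396 432 446 449 449 445 435 412 376 376 401 416 438 446 449 453 448 425 352 231 224 320 404 447 456 455 455 457]
0.066 [368 374 396 428 445 448 451 447 445 442 438 439 442 444 448 452 452 452 446 416 346 256 234 323 410 450 457 458 455 454]
scene
0.05 [170 214 268 280 281 282 280 276 267 254 252 274 309 331 338 340 339 320 275 179  90  88 233 298 311 315 316 317 316 315]
0.054 [136 201 308 331 330 331 331 301 251 226 231 263 301 329 343 345 345 343 300 196  87  77 244 321 341 343 342 342 342 343]
0.058 [145 222 321 337 338 339 340 333 302 236 214 226 268 312 337 344 345 342 301 200  91  72 242 320 343 345 344 344 345 345]
0.062 [140 223 321 336 338 338 339 322 269 232 226 269 310 331 340 343 341 342 302 204  91  60 241 319 340 344 344 344 344 343]
0.066 [131 240 319 337 340 339 339 336 318 310 309 326 339 343 345 342 341 342 307 215  98  64 237 316 339 345 346 346 345 342]
```

```bash
sed -e 's/f=imaging.grab_frame(c);acc=acc+f\["pixels"\].*/f=imaging.grab_frame(c);acc=cv2.imread(f"pics\/{c}0.png").astype(np.float32).sum(2)/' -e 's/range(3)/range(1)/' m.py > m0.py; python3 m0.py
python3 - <<'E'
from h import *
g=imaging.grab_frame("scene");b=g["pixels"][165:215,205:265,::-1]
cv2.imwrite("pics/a5.png",cv2.resize(b,(720,600),interpolation=cv2.INTER_CUBIC))
s=arm.get_state();p=s["eef_pos"];q=[p[0],p[1],s["ee_rot"][2]];print(p,s["force"],s["moment"])
print(proj(g,b2w(q,[(0,0,p[2]),(0,0,p[2]-.019),(.039,.0965,p[2]+.047),(.039,-.0965,p[2]+.047)])))
E
```

```text
top
0.05 [287 294 315 333 336 337 346 345 322 288 286 300 321 340 347 351 353 350 338 313 249 176 174 257 321 350 355 358 354 355]
0.054 [287 291 311 341 349 356 352 345 328 302 293 317 333 355 358 359 358 361 361 327 249 168 159 255 326 356 364 369 366 362]
0.058 [276 289 309 333 350 359 359 348 324 294 290 310 332 347 359 363 366 369 362 329 265 183 171 246 324 364 364 364 366 365]
0.062 [277 289 309 338 354 358 357 349 327 304 302 324 331 352 358 356 360 362 350 333 275 170 165 244 318 350 357 362 363 363]
0.066 [281 291 310 339 353 357 356 355 350 346 348 352 356 357 361 355 358 361 357 325 261 191 180 241 324 350 364 364 359 354]
scene
0.05 [162 208 260 270 270 266 262 233 209 227 245 304 320 324 324 324 324 302 265 169  80  79 223 282 300 302 301 302 301 303]
0.054 [129 187 293 314 316 313 276 231 212 234 266 306 325 329 328 327 330 324 285 186  78  64 234 302 324 329 327 325 324 327]
0.058 [137 209 303 321 323 324 313 277 230 254 259 300 322 327 327 329 328 326 288 190  79  59 234 305 324 327 328 328 327 329]
0.062 [129 213 304 320 323 324 299 252 224 230 283 311 323 325 324 324 331 329 291 197  84  49 228 304 322 327 328 328 329 330]
0.066 [125 229 304 319 323 324 318 302 297 296 316 325 326 326 325 325 327 326 294 209  96  58 224 301 324 329 329 329 328 325]
[ 0.52161687 -0.06594722  0.07967019] [-5.58699814 -0.27891994 14.4739783 ] [-0.56341302  1.72771093  0.04781648]
[[232.22616939 197.93474078]
 [232.50365987 204.33885725]
 [270.07661636 188.8855445 ]
 [190.74397423 188.70008105]]
```

View pics/a5.png

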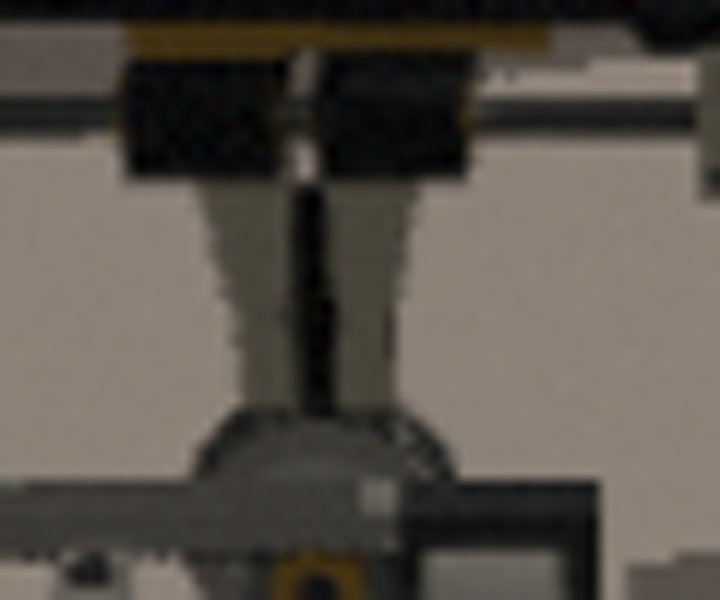

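The pointer has moved about 3 mm for 9.5 mm of rim, so the roll works. The shut tip is centred over the wheel top, and about 21 mm of gap is left. I'll finish this stroke, lift, go back and press again.

>>> {"method": "play_rows", "body": {"travel": [[0, -0.12, 0], [0, -0.12, 0], [0, -0.12, 0], [0, -0.12, 0], [0, 0, 0]], "twist": [0, 0, 0, 0, 0]}}

```text
t: 13.22
eef_pos: [0.5184, -0.054, 0.0788]
ee_rot: [3.141, -0.001, 0.282]
force: [-0.7, -1.0, 6.0]
width: 0.0006
gripper_force: 2.7
```

>>> {"method": "play_rows", "body": {"travel": [[0, 0, -0.4], [0, 0, 0], [0, 0.48, 0], [0, 0.48, 0], [0, 0, 0], [0, 0, 0.37], [0, 0, 0.02], [0, 0, 0]], "twist": [0, 0, 0, 0, 0, 0, 0, 0]}}

```text
t: 14.22
eef_pos: [0.5253, -0.0773, 0.0787]
ee_rot: [3.141, -0.001, 0.282]
force: [0.6, -1.7, 6.8]
width: 0.0005
gripper_force: 3.7
```

```bash
python3 m.py | grep -v -e 0.066 -e 0.05\ 
```

```text
top
0.054 [364 377 402 431 445 450 450 449 449 445 436 403 364 350 371 403 431 449 446 414 334 218 226 329 410 449 456 456 456 456]
0.058 [362 374 402 433 446 448 452 448 448 446 430 392 358 354 376 410 439 451 451 423 346 249 232 323 415 453 460 458 457 457]
0.062 [357 368 400 430 444 447 448 447 446 446 440 434 409 398 402 419 438 449 448 420 353 229 222 319 402 443 452 455 456 454]
scene
0.054 [138 200 309 329 329 329 330 331 332 340 326 263 247 254 282 331 345 342 299 195  86  75 243 320 339 344 344 343 342 342]
0.058 [149 223 320 338 339 340 340 341 342 338 280 238 221 226 259 327 344 342 303 201  88  66 242 319 341 346 347 346 346 344]
0.062 [140 224 321 336 339 339 339 340 339 338 322 269 267 297 316 336 342 342 302 204  91  62 239 318 339 343 344 345 345 345]
```

>>> {"method": "play_rows", "body": {"travel": [[0, -0.12, 0.01], [0, -0.12, 0], [0, -0.12, 0], [0, -0.12, 0], [0, -0.12, 0], [0, -0.12, 0], [0, -0.12, 0], [0, -0.12, 0]], "twist": [0, 0, 0, 0, 0, 0, 0, 0]}}

```text
t: 15.52
eef_pos: [0.5184, -0.0539, 0.0786]
ee_rot: [3.141, -0.001, 0.282]
force: [-0.2, -2.1, 6.4]
width: 0.0003
gripper_force: 3.0
```

>>> {"method": "play_rows", "body": {"travel": [[0, 0, 0], [0, 0, -0.4], [0, 0, 0], [0, 0.48, 0], [0, 0.48, 0], [0, 0, 0], [0, 0, 0.39], [0, 0, 0]], "twist": [0, 0, 0, 0, 0, 0, 0, 0]}}

```text
t: 16.52
eef_pos: [0.5254, -0.0774, 0.0787]
ee_rot: [3.14, -0.001, 0.282]
force: [-0.2, -3.3, 7.0]
width: 0.0001
gripper_force: 3.7
```

```bash
python3 m.py | grep -v -e 0.066 -e 0.05\ 
```

```text
top
0.054 [360 372 405 433 444 450 450 449 447 446 448 452 454 448 446 419 385 366 366 355 296 203 221 327 408 449 458 457 458 459]
0.058 [359 374 401 431 448 451 447 449 452 451 449 448 450 450 441 415 369 352 360 354 301 226 226 323 417 453 457 458 459 459]
0.062 [361 366 397 431 443 447 447 448 449 448 446 444 449 448 443 428 409 397 391 376 321 209 220 318 403 446 454 454 452 455]
scene
0.054 [136 200 310 330 331 330 332 332 334 341 345 344 343 343 313 247 225 262 240 157  69  72 244 321 339 341 341 342 341 341]
0.058 [145 221 320 338 340 339 339 340 340 339 340 342 342 343 321 243 216 230 227 162  75  67 243 318 341 344 344 345 344 346]
0.062 [141 224 320 336 338 338 338 338 340 339 339 339 340 341 324 252 229 277 276 194  89  68 239 319 341 344 345 345 345 346]
```

>>> {"method": "play_rows", "body": {"travel": [[0, -0.11, 0.01], [0, -0.11, 0], [0, -0.11, 0], [0, -0.11, 0], [0, -0.11, 0], [0, -0.11, 0], [0, -0.11, 0], [0, -0.11, 0]], "twist": [0, 0, 0, 0, 0, 0, 0, 0]}}

```text
t: 17.82
eef_pos: [0.519, -0.056, 0.0789]
ee_rot: [3.141, -0.001, 0.282]
force: [-0.9, -2.0, 8.9]
width: 0.0008
gripper_force: 4.1
```

>>> {"method": "play_rows", "body": {"travel": [[0, 0, 0], [0, 0, -0.5], [0, 0, -0.5], [0, 0, 0]], "twist": [0, 0, 0, 0]}}

```text
t: 18.32
eef_pos: [0.5193, -0.0556, 0.1043]
ee_rot: [3.141, -0.002, 0.282]
force: [-0.6, 0.8, -0.1]
width: 0.0005
gripper_force: 0.0
```

```bash
python3 m.py; python3 - <<'E'
from h import *
o=[]
for c,(u,v) in(("top",(280,208)),("scene",(236,225))):
    a=np.mean([imaging.grab_frame(c)["pixels"] for _ in range(4)],0)[v:v+28,u:u+36,::-1].astype(np.uint8)
    o.append(cv2.resize(a,(400,311),interpolation=cv2.INTER_NEAREST))
cv2.imwrite("pics/a6.png",np.hstack(o))
E
```

```text
top
0.05 [369 379 399 422 439 445 447 451 450 449 448 448 449 450 450 452 455 450 440 400 329 294 336 405 439 451 458 460 460 456]
0.054 [367 383 410 444 455 458 458 459 460 462 459 462 464 461 461 462 462 462 454 419 340 278 326 394 437 459 469 469 467 468]
0.058 [369 382 408 437 454 461 460 458 457 458 459 461 460 461 464 463 464 465 454 414 336 284 321 392 439 459 468 466 468 469]
0.062 [366 377 410 443 453 456 455 455 459 459 457 457 455 457 458 459 462 463 450 410 331 257 294 376 436 460 463 462 463 465]
0.066 [376 385 405 433 449 456 460 457 456 455 457 459 459 460 462 464 461 460 452 423 347 266 257 339 423 457 460 462 459 458]
scene
0.05 [173 216 267 280 281 281 281 281 296 329 336 337 338 339 339 339 338 317 236 136 133 221 281 307 313 314 314 313 314 317]
0.054 [183 220 309 329 327 328 329 329 331 339 340 342 343 341 340 343 343 340 288 181 139 208 270 324 339 342 342 341 340 339]
0.058 [190 236 320 336 338 338 338 338 339 340 341 340 341 341 340 341 341 340 266 154  88 130 250 320 340 343 343 344 345 342]
0.062 [154 226 318 335 337 337 337 336 337 337 339 339 340 341 339 338 341 341 263 149  64  74 237 317 338 341 341 343 344 341]
0.066 [134 238 317 334 338 338 338 340 340 340 340 339 341 343 341 340 342 341 296 198  87  67 233 315 336 341 342 342 343 341]
```

View pics/a6.png

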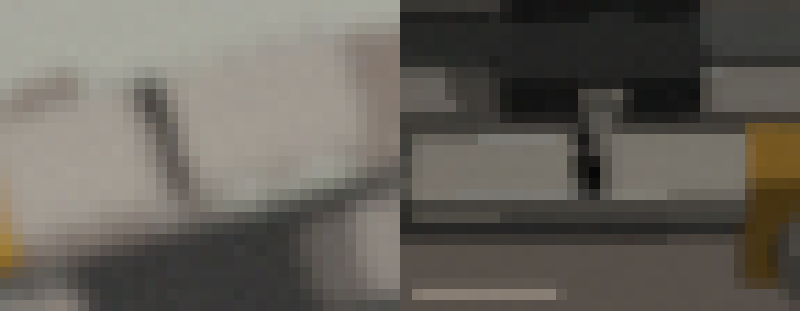

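In the top view the mark band runs from about (292,215) to (297,226), with the blade lying over it. In the scene view the grey blade (near 254,235) covers the +y part of the black band. It's about 1.4 mm too far, so I'll roll back roughly 4 mm of rim.

>>> {"method": "play_rows", "body": {"travel": [[0, 0.25, 0], [0, 0, 0.5], [0, 0, 0.4], [0, 0, 0.07], [0, 0, 0]], "twist": [0, 0, 0, 0, 0]}}

```text
t: 19.65
eef_pos: [0.5201, -0.0623, 0.0795]
ee_rot: [3.141, 0.001, 0.282]
force: [-5.5, -0.2, 15.2]
width: -0.0001
gripper_force: 7.4
```

>>> {"method": "play_rows", "body": {"travel": [[0, 0.06, 0], [0, 0.06, 0], [0, 0.05, 0], [0, 0, 0]], "twist": [0, 0, 0, 0]}}

```text
t: 20.15
eef_pos: [0.5214, -0.0664, 0.0797]
ee_rot: [3.141, 0.0, 0.282]
force: [-4.7, -1.0, 15.0]
width: 0.0005
gripper_force: 7.7
```

>>> {"method": "play_rows", "body": {"travel": [[0, 0, -0.5], [0, 0, -0.5], [0, 0, -0.5], [0, 0, 0]], "twist": [0, 0, 0, 0]}}

```text
t: 20.65
eef_pos: [0.5223, -0.0658, 0.1177]
ee_rot: [3.141, -0.002, 0.282]
force: [-0.3, -0.1, -0.1]
width: 0.0006
gripper_force: 0.0
```

```bash
python3 m.py
```

```text
top
0.05 [372 382 402 426 441 447 450 455 455 452 450 450 451 451 452 454 451 452 438 390 335 320 346 387 431 454 460 463 459 459]
0.054 [373 389 413 444 455 462 462 460 461 461 462 462 464 464 461 464 465 461 444 395 324 302 340 386 432 460 467 467 467 470]
0.058 [368 385 412 442 460 461 461 462 462 463 463 462 462 463 463 464 462 461 437 380 317 297 330 379 431 459 468 469 469 471]
0.062 [368 378 411 446 456 460 457 455 458 460 461 460 460 462 461 463 465 462 450 413 350 294 314 372 425 455 465 466 468 468]
0.066 [378 384 406 438 453 457 459 460 456 461 461 461 462 460 459 460 462 463 459 429 351 270 258 342 423 460 463 465 463 463]
scene
0.05 [171 214 267 279 278 280 280 280 295 328 335 336 337 337 335 335 337 316 230 145 167 255 257 300 312 313 312 312 312 312]
0.054 [171 206 307 328 327 328 329 329 333 340 340 341 340 341 343 343 342 335 249 151 156 253 268 321 336 339 340 340 339 338]
0.058 [186 232 320 335 337 337 337 338 339 338 340 340 340 340 341 342 341 285 216 137 107 161 252 319 338 343 344 343 344 343]
0.062 [153 225 319 333 335 335 336 336 337 337 337 337 338 338 338 338 339 322 249 148  71  81 239 317 338 342 342 343 343 343]
0.066 [133 242 317 334 337 338 338 338 339 340 338 338 339 339 339 339 340 340 296 200  91  69 232 315 339 342 341 342 342 339]
```

```bash
cat > fit1.py <<'E'
import numpy as np
from scipy.optimize import least_squares
from scipy.ndimage import gaussian_filter1d as G
x=np.arange(0,30,.02);I=np.arange(4,28)
D={"scene54":{"s0":"129 187 293 314 316 313 276 231 212 234 266 306 325 329 328 327 330 324 285 186  78  64 234 302 324 329 327 325 324 327",
"s2":"138 200 309 329 329 329 330 331 332 340 326 263 247 254 282 331 345 342 299 195  86  75 243 320 339 344 344 343 342 342",
"prev":"183 220 309 329 327 328 329 329 331 339 340 342 343 341 340 343 343 340 288 181 139 208 270 324 339 342 342 341 340 339",
"now":"171 206 307 328 327 328 329 329 333 340 340 341 340 341 343 343 342 335 249 151 156 253 268 321 336 339 340 340 339 338"},
"top54":{"s0":"287 291 311 341 349 356 352 345 328 302 293 317 333 355 358 359 358 361 361 327 249 168 159 255 326 356 364 369 366 362",
"s2":"364 377 402 431 445 450 450 449 449 445 436 403 364 350 371 403 431 449 446 414 334 218 226 329 410 449 456 456 456 456",
"prev":"367 383 410 444 455 458 458 459 460 462 459 462 464 461 461 462 462 462 454 419 340 278 326 394 437 459 469 469 467 468",
"now":"373 389 413 444 455 462 462 460 461 461 462 462 464 464 461 464 465 461 444 395 324 302 340 386 432 460 467 467 467 470"}}
box=lambda c,w:1/(1+np.exp(-(w/2-abs(x-c))/.02))
for k,d in D.items():
    best=None
    ys=[np.array(v.split(),float)[I] for v in d.values()];ys=[y/np.percentile(y,85) for y in ys]
    def mod(q,b):
        m,dk,B,S,ws,sg,so=q
        v=1-(1-dk)*box(m,3.0); v=v*(1-(1-S)*box(b+so,ws))
        bb=box(b,1.5); v=v*(1-bb)+B*bb
        return np.interp(I,x,G(v,abs(sg)/.02))
    f=lambda q:np.concatenate([mod(q[:7],b)-y for b,y in zip(q[7:],ys)])
    for so in(-1.5,-.7,0,.7):
      for o in(-.5,.5,1.2):
        s=least_squares(f,[20.5,.2,.8,.7,2,.6,so]+[9+o,12.8+o,20.8+o,20.1+o],bounds=([18,0,.3,.2,.5,.2,-4,6,9,17,17],[24,.6,1.2,1,5,1.5,4,13,17,25,25]),x_scale=.1)
        if best is None or s.cost<best.cost: best=s
    q=best.x;print(k,round(best.cost,4),"shared",np.round(q[:7],2),"blade-mark mm",np.round((q[7:]-q[0])*2,2))
E
python3 fit1.py
```

```text
scene54 0.0388 shared [20.37  0.17  0.81  0.59  3.68  0.8  -0.69] blade-mark mm [-22.67 -14.19   1.67   0.8 ]
top54 0.011 shared [21.51  0.39  0.89  0.66  3.2   0.96 -0.44] blade-mark mm [-22.   -15.64   1.16   0.47]fit1.py:13: RuntimeWarning: overflow encountered in exp
  box=lambda c,w:1/(1+np.exp(-(w/2-abs(x-c))/.02))
```

The fit puts the blade about 0.6 mm past centre. One more small roll back of about 2 mm of rim, then I lift away.

>>> {"method": "play_rows", "body": {"travel": [[0, 0, 0.7], [0, 0, 0.6], [0, 0, 0.14], [0, 0, 0.05], [0, 0, 0], [0, 0.04, 0], [0, 0.04, 0], [0, 0, 0]], "twist": [0, 0, 0, 0, 0, 0, 0, 0]}}

```text
t: 21.95
eef_pos: [0.5211, -0.0684, 0.0797]
ee_rot: [3.141, 0.002, 0.282]
force: [-4.9, -0.9, 9.3]
width: 0.0002
gripper_force: 4.7
```

>>> {"method": "play_rows", "body": {"travel": [[0, 0, -0.5], [0, 0, -0.8], [0, 0, -0.8], [0, 0, -0.8], [0, 0, -0.8], [0, 0, 0], [0, 0, 0]], "twist": [0, 0, 0, 0, 0, 0, 0]}}

```text
t: 22.82
eef_pos: [0.5219, -0.0678, 0.1715]
ee_rot: [-3.141, -0.0, 0.282]
force: [0.2, 0.3, -0.3]
width: 0.0003
gripper_force: 0.0
```

```bash
python3 m.py > o.txt; python3 - <<'E'
t=open('o.txt').read().replace('\n ',' ').split('scene');g=lambda s:[l for l in s.split('\n') if l.startswith('0.054')][0][7:-1]
a=open('fit1.py').read().split('"now":"')
for i,s in((1,t[1]),(2,t[0])): a[i]=g(s)+a[i][a[i].index('"'):]
open('fit2.py','w').write('"now":"'.join(a)); print(g(t[1]));print(g(t[0]))
E
python3 -W ignore fit2.py
```

```text
170 202 302 323 321 322 323 323 325 333 336 335 335 335 335 337 337 317 235 198 196 205 251 313 330 334 336 336 333 332
383 398 428 460 470 473 472 473 476 480 475 479 478 478 480 480 479 469 445 394 344 324 339 386 440 472 483 485 485 484
scene54 0.038 shared [20.36  0.17  0.79  0.59  3.6   0.82 -0.55] blade-mark mm [-23.06 -14.57   1.5   -0.17]
top54 0.0128 shared [21.51  0.39  0.89  0.67  3.25  0.98 -0.48] blade-mark mm [-21.91 -15.54   1.23  -0.17]
```

Both views now put the blade within about 0.2 mm of the mark's centre, and the finger is clear.

```bash
python3 -c "
from station import arm
print(arm.job_done())"
```

```text
the job is handed in; nothing more can be done
None
```

I rolled the wheel until the saddle's pointer stood about 0.2 mm from the gauge mark's centre, measured in both camera views, then lifted the finger clear and handed the job in at about 23 s. I overshot by about 1.5 mm on the way and rolled the wheel back to correct it.

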